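# Sort the miniature liquor bottles into their packing trays

## Task

Pack the five loose miniature bottles, each standing upright in a cell of its own: the two red ones in the orange carton tray, the two blue-and-white porcelain ones in the blue crate, and the loose green gourd bottle in the free cell of the black crate. Set each bottle down rather than dropping it, and leave the green gourd bottle that is already packed where it is.

Things in the scene. Friction and masses are not known exactly. Their poses are not given: they have to be found in the camera images.
- red_a_mid (a point): Red miniature liquor bottle with gold bands and a gold cap, one of two alike. Round, 84 mm tall, upright on the bare table, 0.1 to 0.2 kg; body 44 mm in diameter, straight-sided from 16 to 44 mm above its foot, narrowing to 25 mm or less above 56 mm. The point is on its axis half-way up, 42 mm above its foot; z is up.
- red_b_mid (a point): Red miniature liquor bottle with gold bands and a gold cap, one of two alike. Round, 84 mm tall, upright on the bare table, 0.1 to 0.2 kg; body 44 mm in diameter, straight-sided from 16 to 44 mm above its foot, narrowing to 25 mm or less above 56 mm. The point is on its axis half-way up, 42 mm above its foot; z is up.
- porcelain_a_mid (a point): White porcelain miniature bottle with blue dots, blue rings and a blue cap, one of two alike. Round, 84 mm tall, upright on the bare table, 0.1 to 0.2 kg; body 44 mm in diameter, straight-sided from 16 to 44 mm above its foot, narrowing to 25 mm or less above 58 mm. The point is on its axis half-way up, 42 mm above its foot; z is up.
- porcelain_b_mid (a point): White porcelain miniature bottle with blue dots, blue rings and a blue cap, one of two alike. Round, 84 mm tall, upright on the bare table, 0.1 to 0.2 kg; body 44 mm in diameter, straight-sided from 16 to 44 mm above its foot, narrowing to 25 mm or less above 58 mm. The point is on its axis half-way up, 42 mm above its foot; z is up.
- gourd_mid (a point): Green gourd-shaped miniature bottle (large lower bulb, small upper bulb) with a pale tan stopper, the one standing loose on the table. Round, 84 mm tall, upright on the bare table, 0.1 to 0.2 kg; body 44 mm in diameter, straight-sided from 16 to 44 mm above its foot, narrowing to 25 mm or less above 50 mm. The point is on its axis half-way up, 42 mm above its foot; z is up.
- packed_gourd_mid (a point): Green gourd-shaped miniature bottle (large lower bulb, small upper bulb) with a pale tan stopper, the one that already stands in one cell of the black crate and must stay there. Same size as the other gourd bottle; the point is on its axis half-way up, 42 mm above its foot.
- carton_tray: Low orange carton tray with two cells, for the red bottles. Fixed, 82 (x) by 159 (y) by 24 mm high; walls and floor 5 mm thick. A divider as high as the walls makes two open 72 x 72 mm cells, centres at x = 0, y = +38.5 and -38.5 mm, one bottle each. Origin: centre of the underside, on the table; z up. A bottle standing in a cell has its half-way point 47 mm above the table.
- blue_crate: Low blue plastic crate with two cells, for the blue-and-white porcelain bottles. Fixed, 82 (x) by 159 (y) by 24 mm high; walls and floor 5 mm thick. A divider as high as the walls makes two open 72 x 72 mm cells, centres at x = 0, y = +38.5 and -38.5 mm, one bottle each. Origin: centre of the underside, on the table; z up. A bottle standing in a cell has its half-way point 47 mm above the table.
- black_crate: Low black plastic crate with two cells, for the green gourd bottles; one cell is taken by the packed gourd bottle at the start. Fixed, 82 (x) by 159 (y) by 24 mm high; walls and floor 5 mm thick. A divider as high as the walls makes two open 72 x 72 mm cells, centres at x = 0, y = +38.5 and -38.5 mm, one bottle each. Origin: centre of the underside, on the table; z up. A bottle standing in a cell has its half-way point 47 mm above the table.
Things that resemble listed ones, but are neither listed nor needed, are in the scene too. What is shaped like the part that bears porcelain_b_mid but pink is not meant. Leave any pink look-alike of the part that bears red_a_mid alone.

How it is judged:
At the end, for the whole second after the job is handed in: Both red bottles stand in the orange tray, both porcelain ones in the blue crate, both gourds in the black crate, one to a cell: on its floor (half-way point 42 to 52 mm above the tray's underside), inside its walls, within 0.12 rad of upright, at rest (under 0.02 m/s) (x of red_a_mid in the frame of carton_tray between -0.038 and 0.038 m and y of red_a_mid in the frame of carton_tray between -0.078 and 0.078 m and z of red_a_mid in the frame of carton_tray between 0.042 and 0.052 m and angle between each of red_a_mid, red_b_mid, porcelain_a_mid, porcelain_b_mid, gourd_mid, packed_gourd_mid's own z axis and vertical below 0.12 rad and linear speed of each of red_a, red_b, porcelain_a, porcelain_b, gourd, packed_gourd below 0.02 m/s and x of red_b_mid in the frame of carton_tray between -0.038 and 0.038 m and y of red_b_mid in the frame of carton_tray between -0.078 and 0.078 m and z of red_b_mid in the frame of carton_tray between 0.042 and 0.052 m and x of porcelain_a_mid in the frame of blue_crate between -0.038 and 0.038 m and y of porcelain_a_mid in the frame of blue_crate between -0.078 and 0.078 m and z of porcelain_a_mid in the frame of blue_crate between 0.042 and 0.052 m and x of porcelain_b_mid in the frame of blue_crate between -0.038 and 0.038 m and y of porcelain_b_mid in the frame of blue_crate between -0.078 and 0.078 m and z of porcelain_b_mid in the frame of blue_crate between 0.042 and 0.052 m and x of gourd_mid in the frame of black_crate between -0.038 and 0.038 m and y of gourd_mid in the frame of black_crate between -0.078 and 0.078 m and z of gourd_mid in the frame of black_crate between 0.042 and 0.052 m and x of packed_gourd_mid in the frame of black_crate between -0.038 and 0.038 m and y of packed_gourd_mid in the frame of black_crate between -0.078 and 0.078 m and z of packed_gourd_mid in the frame of black_crate between 0.042 and 0.052 m); the robot touches nothing.
It fails at once if the gourd bottle that was already packed is moved by more than 15 mm or tipped (distance of packed_gourd_mid from where it was at the start of the episode above 0.015 m or angle between packed_gourd_mid's own z axis and vertical above 0.3 rad).
It fails at once if a bottle is dropped: out of the fingers with its foot more than about 30 mm above the table ((height (world z) of red_a_mid above 0.075 m and contact force between the fingers and red_a below 0.01 N) or (height (world z) of red_b_mid above 0.075 m and contact force between the fingers and red_b below 0.01 N) or (height (world z) of porcelain_a_mid above 0.075 m and contact force between the fingers and porcelain_a below 0.01 N) or (height (world z) of porcelain_b_mid above 0.075 m and contact force between the fingers and porcelain_b below 0.01 N) or (height (world z) of gourd_mid above 0.075 m and contact force between the fingers and gourd below 0.01 N)).
It also fails if it takes over 112 s, if anything falls off the work surface, if the arm or the gripper's body presses on something with over 40 N, if the wrist force passes 120 N, or if a joint passes its speed limit or range.

## Robot

A 6-joint arm with a two-finger parallel gripper is mounted at the origin on the work surface. World frame = base frame: x ahead of the robot, y to its left, z up, the work surface at z = 0. Lengths are in m, angles in rad, forces in N, time in s.
With the tool pointing down it reaches from about 0.35 to 0.875 m from the base axis. Payload 4.2 kg.
Tool frame: the origin (TCP) lies at the very end of the fingers, on their centre line; the grasp point (between the pads) lies 19 mm behind it; z points along the fingers, y is the line along which they close (so a half turn about z gives the same grasp; the last joint's range is limited). The gripper opens to 87 mm and grips with 3 to 60 N. Pads are 19 mm wide; open, the fingers measure 117 mm over their backs; the gripper's body (75 mm by 190 mm) begins 51 mm behind the grasp point.
Start: joints at [1.568, 0.385, 0.008, 0, -1.194, -0.259], TCP at [0.162, 0.604, 0.223] pointing down, gripper open.
Joint ranges: [-3.14, 3.14], [-1.21, 2.06], [-1.07, 1.41], [-3.16, 2.05], [-2.99, -0.16], [-3.1, 3.1]. Speed limits (rad/s): [2.79, 2.79, 3.14, 3.14, 3.14, 3.14].

## Interface

Orientations are given as a 3x3 rotation matrix whose columns are the frame's x, y, z axes.
In Python, from rig import env, cams, job_done, nets gives the robot as it stands.
- The arm moves only by the tool play_rows, never from a script. Its argument "series" is a list of rows, each a list of 7 numbers: the shift along the world's x, y, z in mm, then the turn, a rotation vector about the world's x, y, z in rad, then the finger opening in mm, from 0 to 87. In form: [[dx, dy, dz, ax, ay, az, jaw], ...]. A call has 1 to 20 rows; each row is the pose to reach, as a shift and turn from the pose commanded when the call began; what a row does not reach only later rows make up. A row lasts 1/12 s, in which the tool goes at most 41.7 mm and 7.16 degrees, less where a joint would pass 70% of its speed; a pose out of reach is approached as far as the arm can. A call with a gripper value outside its range is refused whole. The fingers move at their own pace and stop on an object; "force" is the grip in N (left out, the last holds). Time passes only in rows, so rows that repeat a pose let the fingers close. It gives the time, the measured TCP pose, the force, the opening and the grip force at its end, in the units of the state.
- env.observe(): the state, without advancing time (a new reading comes with each control period).
- cams.snapshot(name): name is "scene" or "top" or "wrist"; returns a dict with "color" (420x560x3 uint8, red, green, blue), "z_map" (420x560 float32, m along the optical axis (not along the pixel's ray), 0 where there is no reading), "fx", "fy", "cx", "cy" (pixels), "camera_from_world" (4x4, takes a point from world to camera coordinates); the wrist camera has in their place "T_tool_cam" (4x4, takes a point from camera to tool coordinates, whose origin is the TCP and whose axes are the flange's). Camera axes: x right, y down, z forward; pixel columns grow to the right and rows downward; lengths in m; the calibration is good to about 2 mm. A picture is of the moment at which its call begins: read the wrist's pose just before it.
- job_done(): hands the job in; it is judged then, once.
Trained networks look in a picture, given as the dict that the camera call returned (one of the last four; its "shot" number tells which), for a name from the list of things; names that differ only in an ending like _2 or _b are one class to them, and where a whole thing is asked for, a point or a joint stands for the part that bears it (a point fixed in the world has none). Each returns a list of dicts, best first, with "confidence" (0 to 1); they miss things now and then, are a little off and sometimes report something else, mostly with a low value. They report only what shows in the picture. A call takes as long as a camera call. They do not tell look-alikes from the thing itself.
- nets.find_in(picture, thing): "extent" ([left, top, right, bottom] in pixels, round what is visible of it).
- nets.mark_of(picture, thing): "pixel" ([row, column] in pixels: a listed point, or the origin of a listed thing).
The state is a dict: "clock": time; "q": joint angles; "joint_velocities": joint speeds; "effort": joint torques, N m; "ee_pos": TCP position; "ee_rot": TCP orientation; "contact_force": force on the tool from outside, world axes, zero at the start; "ft_torque": the same for the moment, N m; "width": finger opening in m; "grip_force": force on a finger pad.
Only numpy, scipy, OpenCV 4.12 (cv2) and the standard library are available. Lean on these libraries where they do the work, as an engineer would, in place of code of your own. Each camera call takes 0.05 s, during which the arm holds its last target. There are 200 camera calls.

## Working session

There is one attempt and no reset: what is moved stays moved. The work goes in short steps, Python scripts to look and compute and a tool call to move; the robot and the scene stay as the last step left them, time stands still between calls to the robot, and variables do not carry over. Pictures are saved under pics/ and viewed, at most 14 in all, crops included, and the job is handed in when it is done.

Besides the shell and the picture viewer there is one more tool, called after "Call:" as a command line: name --pt "numbers of a row" for each row, then --argument value for the rest. play_rows: Moves the arm, as the interface text tells. Its arguments: {"type":"object","properties":{"series":{"type":"array"},"force":{"type":"number"}},"required":["series"]}

```bash
ls; mkdir -p pics; cat > h.py <<'E'
import numpy as np, cv2
from rig import env, cams, job_done, nets
def save(s,n): cv2.imwrite('pics/'+n+'.png', s['color'][:,:,::-1])
def world(s,r,c,z=None):
    d=np.array([(c-s['cx'])/s['fx'],(r-s['cy'])/s['fy'],1.])
    T=np.linalg.inv(s['camera_from_world'])
    if z is None: return T[:3,:3]@(d*s['z_map'][int(r),int(c)])+T[:3,3]
    v=T[:3,:3]@d; return T[:3,3]+v*(z-T[2,3])/v[2]
E
python3 - <<'E'
from h import *
for n in ['top','scene']:
    s=cams.snapshot(n); save(s,n+'0'); print(n,np.linalg.inv(s['camera_from_world'])[:3,3].round(3))
    for t,z in [('red_a_mid',.042),('porcelain_a_mid',.042),('gourd_mid',.042),('carton_tray',0),('blue_crate',0),('black_crate',0)]:
        for m in nets.mark_of(s,t): print(t,np.round(m['pixel']),round(m['confidence'],2),world(s,*m['pixel'],z).round(3))
print(env.observe())
E
```

```text
pics
top [ 0.29  -0.023  1.185]
red_a_mid [241. 224.] 0.85 [0.431 0.111 0.042]
red_a_mid [276. 207.] 0.72 [0.355 0.148 0.042]
red_a_mid [283. 243.] 0.67 [0.337 0.069 0.042]
gourd_mid [230. 380.] 0.58 [ 0.447 -0.234  0.042]
carton_tray [167. 171.] 0.74 [0.614 0.239 0.   ]
black_crate [162. 380.] 0.67 [ 0.614 -0.253  0.   ]
scene [0.921 0.768 0.764]
red_a_mid [200. 345.] 0.91 [0.338 0.072 0.042]
red_a_mid [218. 360.] 0.6 [0.348 0.143 0.042]
red_a_mid [219. 319.] 0.57 [0.429 0.098 0.042]
porcelain_a_mid [203. 300.] 0.79 [0.434 0.026 0.042]
gourd_mid [149. 242.] 0.59 [ 0.442 -0.248  0.042]
carton_tray [312. 283.] 0.87 [ 0.615  0.249 -0.   ]
blue_crate [246. 224.] 0.94 [ 0.631  0.022 -0.   ]
blue_crate [157. 179.] 0.19 [ 0.583 -0.365  0.   ]
black_crate [181. 188.] 0.79 [ 0.605 -0.245  0.   ]
{'clock': 0.7, 'q': array([ 1.56761811e+00,  3.84670432e-01,  7.90652362e-03,  8.75998515e-06,
       -1.19398939e+00, -2.58597876e-01]), 'joint_velocities': array([ 0.00101741,  0.00119881, -0.000281  , -0.00017693,  0.00121423,
       -0.00130384]), 'effort': array([ 7.78764615e-05, -3.90331900e+01,  1.87583220e+01,  4.22342777e+00,
        1.55883492e-02, -2.39010279e-05]), 'ee_pos': array([0.16172199, 0.60369855, 0.2225718 ]), 'ee_rot': array([[ 9.65932691e-01, -2.58793426e-01,  8.28211909e-06],
       [-2.58793426e-01, -9.65932690e-01,  4.29975854e-05],
       [-3.12752286e-06, -4.36761313e-05, -9.99999999e-01]]), 'contact_force': array([-1.08459089,  0.00777131,  0.02699542]), 'ft_torque': array([-0.03315589, -0.02705962,  0.05461301]), 'grip_force': 0.0, 'width': 0.08763902784688701}
```

View pics/top0.png

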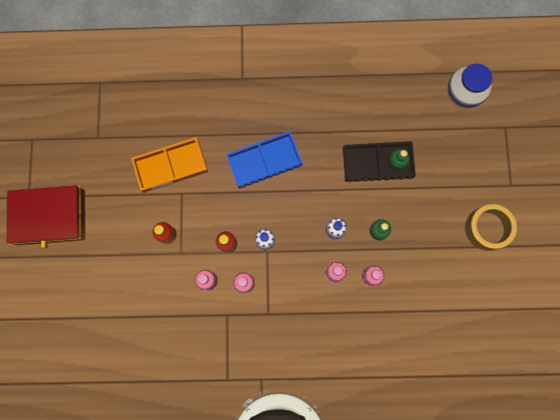

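View pics/scene0.png

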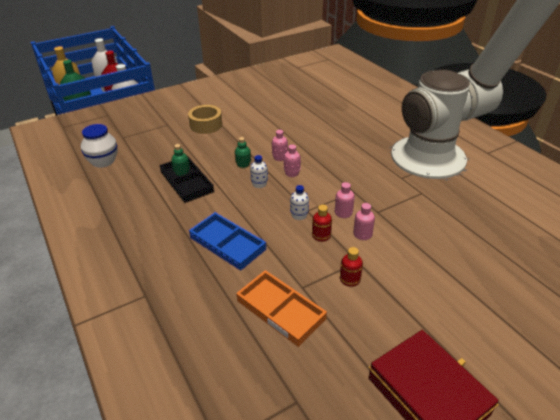

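The top view shows reds at (row, col) (231,163) and (241,226), porcelains at (239,265) and (228,337), and the loose gourd at (230,381). Four pinks stand nearer the base, and the trays are at (165,170), (160,265) and (161,379), with the packed gourd in the right cell of the black one. The scene view agrees. Next I'll measure them from the depth.

```bash
python3 - <<'E'
from h import *
s=cams.snapshot('top'); Z=s['z_map']; r,c=np.mgrid[:420,:560]
T=np.linalg.inv(s['camera_from_world'])
P=np.stack([(c-s['cx'])/s['fx']*Z,(r-s['cy'])/s['fy']*Z,Z],-1)@T[:3,:3].T+T[:3,3]
print('table',np.median(P[200:320,300:420,2][...]),'px',Z[200,300]/s['fx'])
hsv=cv2.cvtColor(s['color'],cv2.COLOR_RGB2HSV)
def near(r0,c0,n=20): return (abs(r-r0)<n)&(abs(c-c0)<n)&(Z>0)
for n,r0,c0 in [('redA',231,163),('redB',241,226),('porA',239,265),('porB',228,337),('gourd',230,381),('packed',158,400),('pk1',280,205),('pk2',283,243),('pk3',271,337),('pk4',276,374)]:
    m=near(r0,c0,14); top=P[m][:,2].max()
    q=P[m&(P[...,2]>top-.008)]; b=P[m&(P[...,2]>.025)] if n!='packed' else P[m&(P[...,2]>.035)]
    print(n,'top',top.round(4),len(q),q[:,:2].mean(0).round(4),'body mid',((b.max(0)+b.min(0))/2)[:2].round(4),len(b))
for n,r0,c0 in [('orange',165,170),('blue',160,265),('black',161,379)]:
    m=near(r0,c0,50)&(P[...,2]>.014)&(P[...,2]<.03)&(abs(r-r0)<32)
    k,l=cv2.connectedComponents(cv2.morphologyEx(m.astype(np.uint8),cv2.MORPH_CLOSE,np.ones((3,3))))
    big=1+np.argmax([(l==i).sum() for i in range(1,k)])
    q=P[(l==big)&m][:,:2]; (cx,cy),wh,a=cv2.minAreaRect((q*1000).astype(np.float32))
    B=cv2.boxPoints(((cx,cy),wh,a)); e=max([B[1]-B[0],B[2]-B[1]],key=np.linalg.norm); u=e/np.linalg.norm(e); u*=np.sign(u[1])
    C=np.array([cx,cy]); print(n,C.round(1),np.round(wh,1),'yaxis',u.round(3),'cells',(C+38.5*u).round(1),(C-38.5*u).round(1))
E
```

```text
table -0.00041201072850638454 px 0.0023209755
redA top 0.0875 68 [0.4533 0.2473] body mid [0.4538 0.247 ] 358
redB top 0.0871 66 [0.4294 0.1076] body mid [0.4287 0.1079] 339
porA top 0.0884 58 [0.433  0.0218] body mid [0.4331 0.0216] 337
porB top 0.0885 60 [ 0.4538 -0.1364] body mid [ 0.4537 -0.1356] 348
gourd top 0.0871 37 [ 0.4492 -0.2356] body mid [ 0.4484 -0.2352] 336
packed top 0.0921 36 [ 0.6075 -0.285 ] body mid [ 0.6073 -0.284 ] 326
pk1 top 0.0861 73 [0.3466 0.1524] body mid [0.3465 0.1522] 350
pk2 top 0.0877 72 [0.3385 0.069 ] body mid [0.3394 0.0689] 340
pk3 top 0.0888 62 [ 0.3577 -0.1324] body mid [ 0.358  -0.1323] 342
pk4 top 0.0872 70 [ 0.3475 -0.2132] body mid [ 0.3475 -0.2126] 365
orange [616.1 241.8] [ 86.6 159.5] yaxis [-0.3    0.954] cells [604.6 278.6] [627.7 205.1]
blue [622.8  21. ] [ 88. 159.] yaxis [-0.326  0.945] cells [610.2  57.4] [635.3 -15.4]
black [ 611.7 -244. ] [ 88.1 160.2] yaxis [-0.036  0.999] cells [ 610.3 -205.5] [ 613.1 -282.4]
```

Call:
play_rows --pt "291 -357 0 0 0 0.262 64" --pt "291 -357 0 0 0 0.262 64" --pt "291 -357 0 0 0 0.262 64" --pt "291 -357 0 0 0 0.262 64" --pt "291 -357 0 0 0 0.262 64" --pt "291 -357 0 0 0 0.262 64" --pt "291 -357 0 0 0 0.262 64" --pt "291 -357 0 0 0 0.262 64" --pt "291 -357 0 0 0 0.262 64" --pt "291 -357 0 0 0 0.262 64" --pt "291 -357 0 0 0 0.262 64" --pt "291 -357 -40 0 0 0.262 64" --pt "291 -357 -73 0 0 0.262 64" --pt "291 -357 -73 0 0 0.262 64" --pt "291 -357 -73 0 0 0.262 64" --pt "291 -357 -73 0 0 0.262 64" --force 30

```text
clock: 2.08
ee_pos: [0.4538, 0.2478, 0.1514]
ee_rot: [[1.0, 0.002, 0.003], [0.002, -1.0, 0.001], [0.003, -0.001, -1.0]]
contact_force: [-0.3, 0.2, -0.8]
width: 0.0638
grip_force: 0.0
```

Call:
play_rows --pt "1 0 -30 0 0 0 64" --pt "1 0 -60 0 0 0 64" --pt "1 0 -90 0 0 0 64" --pt "1 0 -110 0 0 0 64" --pt "1 0 -120 0 0 0 64" --pt "1 0 -128 0 0 0 64" --pt "1 0 -128 0 0 0 64" --pt "1 0 -128 0 0 0 30" --pt "1 0 -128 0 0 0 30" --pt "1 0 -128 0 0 0 30" --pt "1 0 -128 0 0 0 30" --pt "1 0 -128 0 0 0 30" --pt "1 0 -128 0 0 0 30" --pt "1 0 -128 0 0 0 30" --force 30

```text
clock: 3.25
ee_pos: [0.4544, 0.2473, 0.0226]
ee_rot: [[1.0, 0.001, 0.002], [0.001, -1.0, 0.001], [0.002, -0.001, -1.0]]
contact_force: [-1.2, 0.4, 6.1]
width: 0.043
grip_force: 30.0
```

Call:
play_rows --pt "0 0 15 0 0 0 30" --pt "0 0 40 0 0 0 30" --pt "0 0 70 0 0 0 30" --pt "10 2 90 0 0 0 30" --pt "40 8 90 0 0 0 30" --pt "70 15 90 0 0 0 30" --pt "100 21 90 0 0 0 30" --pt "130 28 90 0 0 0 30" --pt "145 31 90 0 0 0 30" --pt "151 32 90 0 0 0 30" --pt "151 32 90 0 0 0 30" --pt "151 32 90 0 0 0 30"

```text
clock: 4.25
ee_pos: [0.6035, 0.278, 0.1105]
ee_rot: [[1.0, -0.0, -0.003], [-0.0, -1.0, -0.001], [-0.003, 0.001, -1.0]]
contact_force: [-1.0, 0.6, -1.9]
width: 0.0432
grip_force: 30.0
```

```bash
python3 - <<'E'
from h import *
s=cams.snapshot('scene'); save(s,'scene1')
E
```

```text
(no output)
```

View pics/scene1.png

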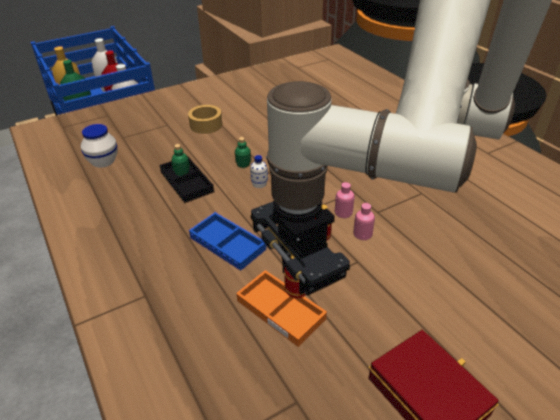

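The held red bottle hangs upright at about (285,290), over the orange tray, so I'll lower it and release.

Call:
play_rows --pt "0 0 -25 0 0 0 30" --pt "0 0 -50 0 0 0 30" --pt "0 0 -65 0 0 0 30" --pt "0 0 -75 0 0 0 30" --pt "0 0 -80 0 0 0 30" --pt "0 0 -83 0 0 0 30" --pt "0 0 -85 0 0 0 30" --pt "0 0 -85 0 0 0 30" --pt "0 0 -85 0 0 0 30"

```text
clock: 5.05
ee_pos: [0.6053, 0.2792, 0.0277]
ee_rot: [[1.0, 0.0, 0.002], [0.0, -1.0, 0.001], [0.002, -0.001, -1.0]]
contact_force: [-0.2, -0.1, -0.2]
width: 0.0434
grip_force: 30.0
```

Call:
play_rows --pt "0 0 0 0 0 0 50" --pt "0 0 0 0 0 0 64" --pt "0 0 0 0 0 0 64" --pt "0 0 0 0 0 0 64" --pt "0 0 20 0 0 0 64" --pt "0 0 50 0 0 0 64" --pt "0 0 90 0 0 0 64" --pt "0 0 120 0 0 0 64" --pt "-30 -29 120 0 0 0 64" --pt "-60 -58 120 0 0 0 64" --pt "-90 -87 120 0 0 0 64" --pt "-120 -116 120 0 0 0 64" --pt "-150 -145 120 0 0 0 64" --pt "-168 -163 120 0 0 0 64" --pt "-175 -171 120 0 0 0 64" --pt "-175 -171 120 0 0 0 64" --pt "-175 -171 120 0 0 0 64"

```text
clock: 6.47
ee_pos: [0.4308, 0.1082, 0.1474]
ee_rot: [[1.0, 0.0, 0.002], [0.0, -1.0, 0.001], [0.002, -0.001, -1.0]]
contact_force: [-0.2, 0.2, 0.5]
width: 0.0634
grip_force: 0.0
```

Call:
play_rows --pt "0 0 -30 0 0 0 64" --pt "0 0 -60 0 0 0 64" --pt "0 0 -90 0 0 0 64" --pt "0 0 -110 0 0 0 64" --pt "0 0 -119 0 0 0 64" --pt "0 0 -125 0 0 0 64" --pt "0 0 -125 0 0 0 64" --pt "0 0 -125 0 0 0 30" --pt "0 0 -125 0 0 0 30" --pt "0 0 -125 0 0 0 30" --pt "0 0 -125 0 0 0 30" --pt "0 0 -125 0 0 0 30" --pt "0 0 -125 0 0 0 30" --pt "0 0 -125 0 0 0 30"

```text
clock: 7.63
ee_pos: [0.4303, 0.1081, 0.0223]
ee_rot: [[1.0, 0.0, 0.002], [0.0, -1.0, 0.001], [0.002, -0.001, -1.0]]
contact_force: [-0.6, -0.2, 5.4]
width: 0.0431
grip_force: 30.0
```

Call:
play_rows --pt "0 0 15 0 0 0 30" --pt "0 0 40 0 0 0 30" --pt "0 0 70 0 0 0 30" --pt "15 7 90 0 0 0 30" --pt "45 22 90 0 0 0 30" --pt "75 37 90 0 0 0 30" --pt "105 51 90 0 0 0 30" --pt "135 66 90 0 0 0 30" --pt "165 81 90 0 0 0 30" --pt "188 92 90 0 0 0 30" --pt "198 97 90 0 0 0 30" --pt "198 97 90 0 0 0 30" --pt "198 97 65 0 0 0 30" --pt "198 97 40 0 0 0 30" --pt "198 97 25 0 0 0 30" --pt "198 97 15 0 0 0 30" --pt "198 97 10 0 0 0 30" --pt "198 97 7 0 0 0 30" --pt "198 97 5 0 0 0 30" --pt "198 97 5 0 0 0 30"

```text
clock: 9.3
ee_pos: [0.6282, 0.205, 0.0276]
ee_rot: [[1.0, 0.0, 0.002], [0.0, -1.0, 0.001], [0.002, -0.001, -1.0]]
contact_force: [-0.2, -0.5, -1.4]
width: 0.0436
grip_force: 30.0
```

Call:
play_rows --pt "0 0 -0.5 0 0 0 30" --pt "0 0 -0.5 0 0 0 50" --pt "0 0 0 0 0 0 64" --pt "0 0 0 0 0 0 64" --pt "0 0 0 0 0 0 64" --pt "0 0 20 0 0 0 64" --pt "0 0 50 0 0 0 64" --pt "0 0 90 0 0 0 64" --pt "0 0 120 0 0 0 64" --pt "-30 -28 120 0 0 0 64" --pt "-60 -56 120 0 0 0 64" --pt "-90 -84 120 0 0 0 64" --pt "-120 -112 120 0 0 0 64" --pt "-150 -140 120 0 0 0 64" --pt "-175 -165 120 0 0 0 64" --pt "-190 -178 120 0 0 0 64" --pt "-195 -183 120 0 0 0 64" --pt "-195 -183 120 0 0 0 64" --pt "-195 -183 120 0 0 0 64"

```text
clock: 10.88
ee_pos: [0.4339, 0.0221, 0.1471]
ee_rot: [[1.0, 0.0, 0.002], [0.0, -1.0, 0.001], [0.002, -0.001, -1.0]]
contact_force: [0.9, 0.4, -0.1]
width: 0.0638
grip_force: 0.0
```

Call:
play_rows --pt "0 0 -30 0 0 0 64" --pt "0 0 -60 0 0 0 64" --pt "0 0 -90 0 0 0 64" --pt "0 0 -110 0 0 0 64" --pt "0 0 -119 0 0 0 64" --pt "0 0 -125 0 0 0 64" --pt "0 0 -125 0 0 0 64" --pt "0 0 -125 0 0 0 30" --pt "0 0 -125 0 0 0 30" --pt "0 0 -125 0 0 0 30" --pt "0 0 -125 0 0 0 30" --pt "0 0 -125 0 0 0 30" --pt "0 0 -125 0 0 0 30" --pt "0 0 -125 0 0 0 30"

```text
clock: 12.05
ee_pos: [0.4334, 0.0219, 0.0223]
ee_rot: [[1.0, 0.0, 0.002], [0.0, -1.0, 0.001], [0.002, -0.001, -1.0]]
contact_force: [-0.7, 0.8, 5.7]
width: 0.0436
grip_force: 30.0
```

Call:
play_rows --pt "0 0 15 0 0 0 30" --pt "0 0 40 0 0 0 30" --pt "0 0 70 0 0 0 30" --pt "15 3 90 0 0 0 30" --pt "45 9 90 0 0 0 30" --pt "75 15 90 0 0 0 30" --pt "105 21 90 0 0 0 30" --pt "135 27 90 0 0 0 30" --pt "160 32 90 0 0 0 30" --pt "172 35 90 0 0 0 30" --pt "177 36 90 0 0 0 30" --pt "177 36 90 0 0 0 30" --pt "177 36 65 0 0 0 30" --pt "177 36 40 0 0 0 30" --pt "177 36 25 0 0 0 30" --pt "177 36 15 0 0 0 30" --pt "177 36 10 0 0 0 30" --pt "177 36 7 0 0 0 30" --pt "177 36 5 0 0 0 30" --pt "177 36 5 0 0 0 30"

```text
clock: 13.72
ee_pos: [0.6102, 0.0579, 0.0276]
ee_rot: [[1.0, 0.0, 0.002], [0.0, -1.0, 0.0], [0.002, -0.0, -1.0]]
contact_force: [-0.7, 0.2, -1.0]
width: 0.043
grip_force: 30.0
```

Call:
play_rows --pt "0 0 -0.5 0 0 0 30" --pt "0 0 -0.5 0 0 0 50" --pt "0 0 0 0 0 0 64" --pt "0 0 0 0 0 0 64" --pt "0 0 0 0 0 0 64" --pt "0 0 20 0 0 0 64" --pt "0 0 50 0 0 0 64" --pt "0 0 90 0 0 0 64" --pt "0 0 120 0 0 0 64" --pt "-25 -31 120 0 0 0 64" --pt "-50 -62 120 0 0 0 64" --pt "-75 -93 120 0 0 0 64" --pt "-100 -124 120 0 0 0 64" --pt "-125 -155 120 0 0 0 64" --pt "-145 -180 120 0 0 0 64" --pt "-154 -190 120 0 0 0 64" --pt "-156 -194 120 0 0 0 64" --pt "-156 -194 120 0 0 0 64" --pt "-156 -194 120 0 0 0 64"

```text
clock: 15.3
ee_pos: [0.455, -0.136, 0.1468]
ee_rot: [[1.0, 0.001, 0.001], [0.001, -1.0, -0.0], [0.001, 0.0, -1.0]]
contact_force: [0.4, -0.1, 0.5]
width: 0.0639
grip_force: 0.0
```

Call:
play_rows --pt "0 0 -30 0 0 0 64" --pt "0 0 -60 0 0 0 64" --pt "0 0 -90 0 0 0 64" --pt "0 0 -110 0 0 0 64" --pt "0 0 -119 0 0 0 64" --pt "0 0 -125 0 0 0 64" --pt "0 0 -125 0 0 0 64" --pt "0 0 -125 0 0 0 30" --pt "0 0 -125 0 0 0 30" --pt "0 0 -125 0 0 0 30" --pt "0 0 -125 0 0 0 30" --pt "0 0 -125 0 0 0 30" --pt "0 0 -125 0 0 0 30" --pt "0 0 -125 0 0 0 30"

```text
clock: 16.47
ee_pos: [0.4544, -0.1364, 0.0225]
ee_rot: [[1.0, 0.0, 0.002], [0.0, -1.0, -0.0], [0.002, 0.0, -1.0]]
contact_force: [-1.4, 0.2, 5.7]
width: 0.0432
grip_force: 30.0
```

```bash
python3 - <<'E'
from h import *
s=cams.snapshot('scene'); save(s,'scene2')
E
```

```text
(no output)
```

View pics/scene2.png

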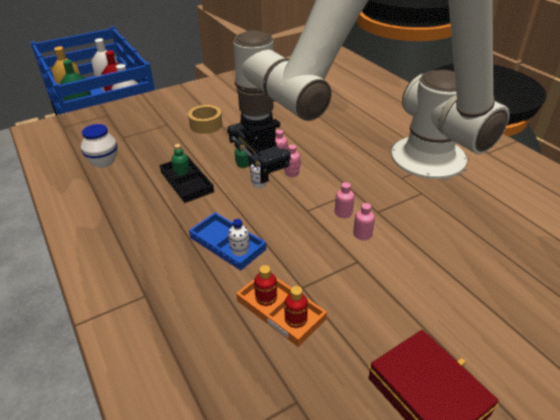

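Both reds stand in the orange tray at (265,285) and (296,306), porcelain A is in the blue crate at (238,238), and the packed gourd is undisturbed. Porcelain B is gripped.

Call:
play_rows --pt "0 0 15 0 0 0 30" --pt "0 0 40 0 0 0 30" --pt "0 0 70 0 0 0 30" --pt "20 13 90 0 0 0 30" --pt "45 30 90 0 0 0 30" --pt "70 47 90 0 0 0 30" --pt "95 63 90 0 0 0 30" --pt "120 80 90 0 0 0 30" --pt "145 96 90 0 0 0 30" --pt "170 113 90 0 0 0 30" --pt "182 121 90 0 0 0 30" --pt "182 121 90 0 0 0 30" --pt "182 121 65 0 0 0 30" --pt "182 121 40 0 0 0 30" --pt "182 121 25 0 0 0 30" --pt "182 121 15 0 0 0 30" --pt "182 121 10 0 0 0 30" --pt "182 121 7 0 0 0 30" --pt "182 121 5 0 0 0 30" --pt "182 121 5 0 0 0 30"

```text
clock: 18.18
ee_pos: [0.6363, -0.0153, 0.0278]
ee_rot: [[1.0, 0.0, 0.002], [0.0, -1.0, 0.0], [0.002, -0.0, -1.0]]
contact_force: [0.2, -0.5, -1.3]
width: 0.0436
grip_force: 30.0
```

Call:
play_rows --pt "0 0 -0.5 0 0 0 30" --pt "0 0 -0.5 0 0 0 50" --pt "0 0 0 0 0 0 64" --pt "0 0 0 0 0 0 64" --pt "0 0 0 0 0 0 64" --pt "0 0 20 0 0 0 64" --pt "0 0 50 0 0 0 64" --pt "0 0 90 0 0 0 64" --pt "0 0 120 0 0 0 64" --pt "-25 -30 120 0 0 0 64" --pt "-50 -59 120 0 0 0 64" --pt "-75 -88 120 0 0 0 64" --pt "-100 -117 120 0 0 0 64" --pt "-125 -147 120 0 0 0 64" --pt "-150 -177 120 0 0 0 64" --pt "-170 -200 120 0 0 0 64" --pt "-184 -216 120 0 0 0 64" --pt "-187 -220 120 0 0 0 64" --pt "-187 -220 120 0 0 0 64" --pt "-187 -220 120 0 0 0 64"

```text
clock: 19.85
ee_pos: [0.4493, -0.2353, 0.1468]
ee_rot: [[1.0, -0.0, 0.001], [-0.0, -1.0, -0.0], [0.001, 0.0, -1.0]]
contact_force: [0.4, 0.6, -0.5]
width: 0.064
grip_force: 0.0
```

Call:
play_rows --pt "0 0 -30 0 0 0 64" --pt "0 0 -60 0 0 0 64" --pt "0 0 -90 0 0 0 64" --pt "0 0 -110 0 0 0 64" --pt "0 0 -119 0 0 0 64" --pt "0 0 -125 0 0 0 64" --pt "0 0 -125 0 0 0 64" --pt "0 0 -125 0 0 0 30" --pt "0 0 -125 0 0 0 30" --pt "0 0 -125 0 0 0 30" --pt "0 0 -125 0 0 0 30" --pt "0 0 -125 0 0 0 30" --pt "0 0 -125 0 0 0 30" --pt "0 0 -125 0 0 0 30"

```text
clock: 21.02
ee_pos: [0.4494, -0.2355, 0.0226]
ee_rot: [[1.0, 0.0, 0.002], [0.0, -1.0, -0.001], [0.002, 0.001, -1.0]]
contact_force: [-0.4, 0.7, 5.8]
width: 0.0431
grip_force: 30.0
```

Call:
play_rows --pt "0 0 15 0 0 0 30" --pt "0 0 40 0 0 0 30" --pt "0 0 70 0 0 0 30" --pt "0 10 100 0 0 0 30" --pt "5 35 110 0 0 0 30" --pt "30 35 110 0 0 0 30" --pt "55 35 110 0 0 0 30" --pt "80 35 110 0 0 0 30" --pt "105 35 110 0 0 0 30" --pt "130 35 110 0 0 0 30" --pt "150 35 110 0 0 0 30" --pt "161 35 110 0 0 0 30" --pt "161 35 110 0 0 0 30" --pt "161 35 110 0 0 0 30"

```text
clock: 22.18
ee_pos: [0.609, -0.2001, 0.1302]
ee_rot: [[1.0, -0.0, -0.003], [-0.0, -1.0, 0.001], [-0.003, -0.001, -1.0]]
contact_force: [-0.5, 0.2, -1.3]
width: 0.0432
grip_force: 30.0
```

Call:
play_rows --pt "0 0 -25 0 0 0 30" --pt "0 0 -50 0 0 0 30" --pt "0 0 -70 0 0 0 30" --pt "0 0 -85 0 0 0 30" --pt "0 0 -95 0 0 0 30" --pt "0 0 -100 0 0 0 30" --pt "0 0 -103 0 0 0 30" --pt "0 0 -105 0 0 0 30" --pt "0 0 -105.5 0 0 0 30" --pt "0 0 -105.5 0 0 0 50" --pt "0 0 -105 0 0 0 60" --pt "0 0 -105 0 0 0 60" --pt "0 0 -105 0 0 0 60" --pt "0 0 -85 0 0 0 60" --pt "0 0 -50 0 0 0 60" --pt "0 0 -10 0 0 0 60" --pt "0 0 30 0 0 0 60" --pt "0 0 60 0 0 0 60"

```text
clock: 23.68
ee_pos: [0.6108, -0.2007, 0.1956]
ee_rot: [[1.0, 0.001, 0.005], [0.001, -1.0, -0.001], [0.005, 0.001, -1.0]]
contact_force: [0.6, -0.5, 0.1]
width: 0.0599
grip_force: 0.0
```

Call:
play_rows --pt "-40 0 0 0 0 0 60" --pt "-80 0 0 0 0 0 60" --pt "-120 0 0 0 0 0 60" --pt "-160 0 0 0 0 0 60" --pt "-200 0 0 0 0 0 60" --pt "-220 0 0 0 0 0 60" --pt "-220 0 0 0 0 0 60" --pt "-220 0 0 0 0 0 60"

```text
clock: 24.35
ee_pos: [0.3895, -0.2005, 0.1924]
ee_rot: [[1.0, -0.0, 0.003], [-0.0, -1.0, -0.001], [0.003, 0.001, -1.0]]
contact_force: [0.4, -0.3, -0.6]
width: 0.06
grip_force: 0.0
```

```bash
python3 - <<'E'
from h import *
a=cams.snapshot('scene'); s=cams.snapshot('top')
cv2.imwrite('pics/end.png', np.vstack([a['color'][100:360,60:460],s['color'][100:300,100:500]])[:,:,::-1])
Z=s['z_map']; r,c=np.mgrid[:420,:560]; T=np.linalg.inv(s['camera_from_world'])
P=np.stack([(c-s['cx'])/s['fx']*Z,(r-s['cy'])/s['fy']*Z,Z],-1)@T[:3,:3].T+T[:3,3]
for n,x,y in [('r1',.605,.279),('r2',.628,.205),('p1',.61,.0574),('p2',.635,-.0154),('g',.610,-.2),('packed',.6075,-.285)]:
    b=P[(np.hypot(P[...,0]-x,P[...,1]-y)<.032)&(P[...,2]>.035)]; t=b[:,2].max(); q=b[b[:,2]>t-.008]
    print(n,t.round(4),q[:,:2].mean(0).round(4),len(q))
print(env.observe()['clock'])
E
```

```text
r1 0.0916 [0.604  0.2779] 70
r2 0.0947 [0.6272 0.2043] 41
p1 0.0922 [0.6098 0.0574] 60
p2 0.0949 [ 0.6361 -0.0157] 45
g 0.0924 [ 0.609  -0.2004] 35
packed 0.0922 [ 0.6076 -0.2849] 32
24.45
```

View pics/end.png

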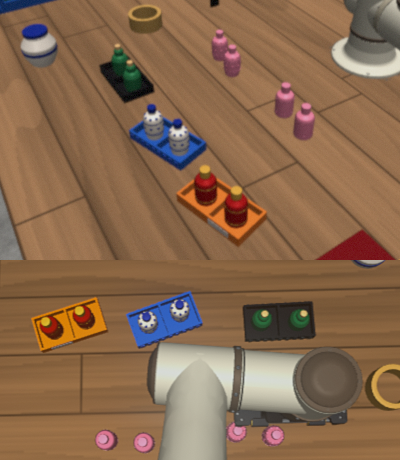

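All six bottles stand upright in their cells: reds at (204,185) and (236,207), porcelains at (152,122) and (178,137), gourds at (120,60) and (131,76). Two of the top heights read slightly high, so I'll check them robustly before handing in.

```bash
python3 - <<'E'
from h import *
s=cams.snapshot('top'); Z=s['z_map']; r,c=np.mgrid[:420,:560]; T=np.linalg.inv(s['camera_from_world'])
P=np.stack([(c-s['cx'])/s['fx']*Z,(r-s['cy'])/s['fy']*Z,Z],-1)@T[:3,:3].T+T[:3,3]
for x,y in [(.604,.278),(.6272,.2043),(.6098,.0574),(.6361,-.0157),(.609,-.2004),(.6076,-.2849)]:
    b=P[(np.hypot(P[...,0]-x,P[...,1]-y)<.006)&(P[...,2]>.06)]; print(np.percentile(b[:,2],[20,50,80,95]).round(4))
E
```

```text
[0.0866 0.0881 0.0903 0.0911]
[0.0864 0.0888 0.0896 0.091 ]
[0.086  0.0872 0.0892 0.0898]
[0.0866 0.0883 0.09   0.0908]
[0.0851 0.0871 0.0891 0.0903]
[0.0861 0.0888 0.0904 0.0927]
```

All tops are at 88–89 mm, as expected for bottles standing on the cell floors.

```bash
python3 -c "
from rig import job_done
print(job_done())"
```

```text
the job is handed in; nothing more can be done
None
```

All five bottles were set down upright, one to a cell, in the right trays, the packed gourd stayed where it was, and the job was handed in at about 25 s; no verdict came back.

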